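# Open the push-and-turn button-cell canister

### The job

Open the child-resistant button-cell canister that stands in the black charging dock: push its cap straight down until it bottoms, keep it down while turning it a quarter turn anticlockwise (turning alone only ratchets round), and lift it off. Then set the cap down gently in the beige bowl, right way up as it came off. Push firmly but never hard, and leave the bowl, the tin, the remote and the controller where they are.

Things in the scene. Friction and masses are not known exactly. Their poses are not given: they have to be found in the camera images.
- cap: white ribbed child-resistant cap: a round cup open below, 56 mm across, 38 mm high, 45 g; grip its skirt, any yaw. Origin: centre of its open lower edge; z up through its top. Locked at the start, with 1 mm sideways play. Held on its hard stop it turns anticlockwise seen from above; after 50 to 85 degrees (70 is best) its lugs are free: let up, it springs up about 6 mm and lifts off freely
- cap_top (a point): centre of the cap's flat top, 38 mm above the cap's origin. Pushing: a spring resists with 3 N, plus 0.3 N per mm. The lugs pass under hidden teeth 2 to 12 mm down, differing each time and not visible; a hard stop comes 1.5 mm below that (3.5 to 13.5 mm down, spring 4 to 7 N there). A push of 11 to 18 N is surely on the stop; over 25 N is too hard, pushing or pulling
- cap_seat (a point): point on the canister's axis where the locked cap's origin sits, 80 mm above the canister's origin. The ratchet: a cap not pushed far enough, or turned clockwise, only drags a slipping ring round (0.1 N m) and stays locked however far it is turned. The ring stays where it is left, so the 70 degrees count anew from where the lugs stand in it (play 4 degrees either way)
- canister: light grey plastic canister, 58 mm across, fixed upright in the dock. Origin: centre of its underside, 10 mm above the shelf; z up. Shoulder 61 mm above the origin; above it, inside the cap, a neck 34 mm across with a ring of 46 mm, and a sprung grey plug 24 mm across reaching 35 mm above cap_seat (41 mm once the cap is off)
- dock: the black charging dock, 120 x 130 mm and 25 mm high, fixed to the shelf, with a round collar 72 mm across and 37 mm high about the canister and a low grey contact block (top 32 mm high) 50 mm to each side. Origin: centre of its underside, on the shelf
- bowl: the loose beige ceramic bowl, 184 mm across the rim and 42 mm high, 0.5 kg, with a flat inner floor about 110 mm across, 6 mm above its origin. Origin: centre of its underside
- tin: the loose blue cartridge tin, 78 x 113 x 48 mm high, lying flat; a bystander. Origin: centre of its underside
- remote: the loose silver remote, 155 x 40 x 16 mm, lying flat; a bystander. Origin: centre of its underside, x along its length
- controller: the loose pink game controller, about 160 mm wide and 33 mm high, in the upper frosted tier; a bystander. Origin: centre of its underside
- tiers: the two fixed stacking tiers of frosted plastic, 240 x 260 mm and 175 mm high, well to the left; not part of the work. Origin: centre of the underside
Not all that is in view belongs to the job. Of the things that look like the cap, the middle-sized one is meant.

How it is judged:
On the way, in this order (a step that is already met when the one before it is completed fails the run):
1. the cap is pushed down at least 2 mm on the canister (z of cap in the frame of canister below 0.078 m and horizontal distance between cap and canister below 0.006 m), for 0.2 s.
2. the cap is lifted clear of the neck, upright (z of cap in the frame of canister above 0.122 m and angle between cap's own z axis and vertical below 0.4 rad), for 0.1 s.
At the end, for the whole second after the job is handed in: the cap lies at rest in the bowl, right way up (within 17 degrees), its centre within 45 mm of the bowl's centre and its edge within 10 mm of the bowl's floor, released; the bowl stands level within 30 mm of where it was (horizontal distance between cap and bowl below 0.045 m and z of cap in the frame of bowl between 0 and 0.016 m and angle between cap's own z axis and vertical below 0.3 rad and linear speed of cap below 0.02 m/s and contact force between cap and bowl above 0.1 N and angle between bowl's own z axis and vertical below 0.1 rad and distance of bowl from where it was at the start of the episode below 0.03 m); the robot touches nothing.
It fails at once if the cap is pushed, pulled or wrenched against the canister with more than 25 N (contact force between cap and canister above 25 N).
It fails at once if the cap is dropped into or rammed against the bowl (more than 30 N) (contact force between cap and bowl above 30 N).
It fails at once if the tin is shifted by more than 15 mm (distance of tin from where it was at the start of the episode above 0.015 m).
It fails at once if the remote is shifted by more than 15 mm (distance of remote from where it was at the start of the episode above 0.015 m).
It fails at once if the controller is shifted by more than 15 mm (distance of controller from where it was at the start of the episode above 0.015 m).
It also fails if it takes over 64 s, if anything falls off the work surface, if the arm or the gripper's body presses on something with over 40 N, if the wrist force passes 120 N, or if a joint passes its speed limit or range.

### The arm

A 7-joint arm with a two-finger parallel gripper is mounted at the origin on the work surface. World frame = base frame: x ahead of the robot, y to its left, z up, the work surface at z = 0. Lengths are in m, angles in rad, forces in N, time in s.
With the tool pointing down it reaches from about 0.425 to 1.025 m from the base axis. Payload 3.6 kg.
Tool frame: the origin (TCP) lies between the finger pads; the fingertips stand ahead of it and the grasp point (between the pads) lies 2 mm behind it (tips_ahead is the z of the fingertips in the tool frame, in m); z points along the fingers, y is the line along which they close (so a half turn about z gives the same grasp; the last joint's range is limited). The gripper opens to 85 mm and grips with 20 to 120 N. Pads are 22 mm wide; open, the fingers measure 114 mm over their backs; the gripper's body (76 mm by 85 mm) begins 54 mm behind the grasp point. The pads swing forward as they close: fully open they stand 13 mm farther back than shut.
Start: joints at [-1.333, 0.591, 0.048, 1.609, -0.033, 0.943, -0.034], TCP at [0.236, 0.685, 0.209] pointing down, gripper open.
Joint ranges: [-2.69, 2.69], [-0.47, 2.24], [-1.27, 1.36], [0.19, 2.51], [-1.53, 4.68], [0.08, 2.07], [-3.09, 3.09]. Speed limits (rad/s): [2.57, 2.57, 3.14, 3.14, 3.14, 3.14, 3.14].

### API

Orientations are given as a unit quaternion [w, x, y, z].
In Python, from cell import get_state, camera, calibration, close_job, silhouettes, mark_of, tips_ahead gives the robot as it stands.
- The arm moves only by the tool jog_arm, never from a script. Its argument "steps" is a list of rows, each an object with "travel": the shift along the tool's x, y, z in mm, a list of three; "delta_rot": the turn, a rotation vector about the tool's x, y, z in rad, a list of three; "fingers": the gripper's target within -1 to 1 (fully open at 1, half-way at 0, shut at -1). In form: [{"travel": [tx, ty, tz], "delta_rot": [rx, ry, rz], "fingers": fingers}, ...]. A call has 1 to 8 rows; each row is the pose to reach, as a shift and turn from the pose commanded when the call began, along the tool's axes at that moment; what a row does not reach only later rows make up. A row lasts 1/10 s, in which the tool goes at most 50 mm and 8.59 degrees, less where a joint would pass 70% of its speed; a pose out of reach is approached as far as the arm can. A call with a gripper value outside its range is refused whole. The fingers move at their own pace and stop on an object; "grip_force" is the grip in N (left out, the last holds). Time passes only in rows, so rows that repeat a pose let the fingers close. It gives the time, the measured TCP pose, the force, the opening and the grip force at its end, in the units of the state.
- get_state(): the state, without advancing time (a new reading comes with each control period).
- camera(name): name is "scene" or "top" or "wrist"; returns (picture, depth): 400x640x3 uint8, red, green, blue; 400x640 float32, m along the optical axis (not along the pixel's ray), 0 where there is no reading.
- calibration(name): a dict with "intrinsics" (3x3 intrinsics, pixels), "k1" (the pictures are not rectified: a ray, as slopes to the right and down, at radius r is drawn at 1 + k1 r^2 times it, then the intrinsics apply), "T" (4x4, takes a point from camera to world coordinates); the wrist camera has in their place "hand_eye" (4x4, takes a point from camera to tool coordinates, whose origin is the TCP and whose axes are the flange's). Camera axes: x right, y down, z forward; pixel columns grow to the right and rows downward; lengths in m; the calibration is good to about 2 mm. A picture is of the moment at which its call begins: read the wrist's pose just before it. calibration takes no time and is no camera call.
- close_job(): hands the job in; it is judged then, once.
Trained networks look in the newest picture that a camera, given by its name, has taken for a name from the list of things; names that differ only in an ending like _2 or _b are one class to them, and where a whole thing is asked for, a point or a joint stands for the part that bears it (a point fixed in the world has none). Each returns a list of dicts, best first, with "conf" (0 to 1); they miss things now and then, are a little off and sometimes report something else, mostly with a low value. They report only what shows in the picture. A call takes as long as a camera call. They do not tell look-alikes from the thing itself.
- silhouettes(camera, thing): "mask" (400x640 bool, what is visible of it).
- mark_of(camera, thing): "xyz" ([x, y, z] in m, in world coordinates, good to about 4 mm: a listed point, or the origin of a listed thing).
The state is a dict: "t": time; "qpos": joint angles; "dq": joint speeds; "effort": joint torques, N m; "tool_pos": TCP position; "tool_rot": TCP orientation; "force": force on the tool from outside, world axes, zero at the start; "moment": the same for the moment, N m; "opening": opening from 0.0 (shut) to 1.0 (fully open); "finger_force": force on a finger pad.
Only numpy, scipy, OpenCV 4.12 (cv2) and the standard library are available. Lean on these libraries where they do the work, as an engineer would, in place of code of your own. Each camera call takes 0.05 s, during which the arm holds its last target. There are 200 camera calls.

## Working session

There is one attempt and no reset: what is moved stays moved. The work goes in short steps, Python scripts to look and compute and a tool call to move; the robot and the scene stay as the last step left them, time stands still between calls to the robot, and variables do not carry over. Pictures are saved under pics/ and viewed, at most 10 in all, crops included, and the job is handed in when it is done.

Besides the shell and the picture viewer there is one more tool, called after ">>>" as a command line: name --argument value ..., lists and objects as JSON in quotes. jog_arm: Moves the arm, as the interface text tells. Its arguments: {"type":"object","properties":{"steps":{"type":"array"},"grip_force":{"type":"number"}},"required":["steps"]}

```bash
mkdir -p pics; ls; cat > h.py <<'E'
import numpy as np, cv2
from cell import *
from scipy.spatial.transform import Rotation as R
def save(n,f):
    p,d=camera(n); cv2.imwrite('pics/'+f,p[:,:,::-1]); return p,d
def world(n,d,mask,st=None):
    c=calibration(n); K=c['intrinsics']; k1=c['k1']
    v,u=np.nonzero(mask&(d>0)); z=d[v,u]
    pts=np.stack([u,v],1).astype(np.float32)[:,None]
    q=cv2.undistortPoints(pts,np.array(K),np.array([k1,0,0,0,0.]))[:,0]
    P=np.c_[q*z[:,None],z]
    if n=='wrist':
        P=P@c['hand_eye'][:3,:3].T+c['hand_eye'][:3,3]
        w,x,y,zz=st['tool_rot']; return R.from_quat([x,y,zz,w]).apply(P)+st['tool_pos']
    return P@c['T'][:3,:3].T+c['T'][:3,3]
E
python3 - <<'E'
from h import *
s=get_state(); print(s); print(tips_ahead)
for n in('scene','top'):
    p,d=save(n,n+'0.png')
    for t in('cap_top','cap','canister','dock','bowl','tin','remote'):
        for m in mark_of(n,t)[:4]: print(n,t,np.round(m['xyz'],3),round(m['conf'],2))
E
```

```text
pics
{'t': 0.0, 'qpos': array([-1.33247919,  0.59213394,  0.04830238,  1.60981888, -0.03331418,
        0.94265967, -0.03372158]), 'dq': array([ 1.76233507e-03, -3.61802879e-04,  1.17930429e-03, -7.89135446e-04,
        8.90303335e-04,  4.67244635e-04, -3.64524874e-05]), 'effort': array([ 5.75981767e-05, -5.48677897e+01,  1.54619660e+00, -1.98136550e+01,
        9.34126350e-03,  8.60530185e-03, -1.10497105e-06]), 'tool_pos': array([0.23588998, 0.68463989, 0.20753164]), 'tool_rot': array([-1.25193354e-04,  1.65124417e-01,  9.86272123e-01, -1.10028945e-03]), 'force': array([ 0.55021703,  0.01644242, -0.54792421]), 'moment': array([ 0.0066733 , -0.02675404, -0.01429304]), 'finger_force': 0.0, 'opening': 0.9960601733196603}
0.017
scene cap_top [ 0.413 -0.157  0.053] 0.92
scene cap_top [ 0.617 -0.268  0.028] 0.87
scene cap_top [ 0.558 -0.139  0.129] 0.56
scene cap [ 0.559 -0.134  0.09 ] 0.73
scene cap [ 0.41  -0.152  0.001] 0.62
scene cap [ 0.623 -0.264 -0.   ] 0.52
scene cap [0.509 0.552 0.128] 0.38
scene canister [ 0.561 -0.134  0.01 ] 0.67
scene dock [ 0.558 -0.136 -0.003] 0.95
scene bowl [ 0.549  0.127 -0.   ] 0.76
scene tin [ 0.79   0.044 -0.002] 0.79
scene remote [ 0.561 -0.137 -0.006] 0.72
scene remote [ 0.75  -0.225 -0.   ] 0.67
top cap_top [ 0.415 -0.155  0.058] 0.85
top cap_top [ 0.618 -0.265  0.031] 0.6
top cap_top [ 0.564 -0.138  0.13 ] 0.56
top cap [ 0.619 -0.265 -0.001] 0.67
top cap [ 0.412 -0.154  0.001] 0.62
top cap [ 0.557 -0.136  0.09 ] 0.55
top cap [ 0.499  0.572 -0.001] 0.42
top canister [ 0.565 -0.135  0.009] 0.58
top dock [ 0.566 -0.133 -0.002] 0.61
top dock [ 0.564 -0.137  0.091] 0.22
top bowl [0.547 0.126 0.003] 0.71
top tin [ 0.792  0.049 -0.006] 0.81
top remote [ 0.75  -0.227 -0.003] 0.67
top remote [ 0.499  0.575 -0.   ] 0.23
```

View pics/scene0.png

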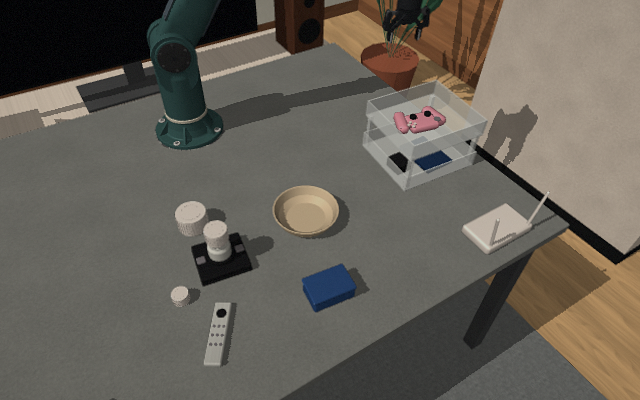

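View pics/top0.png

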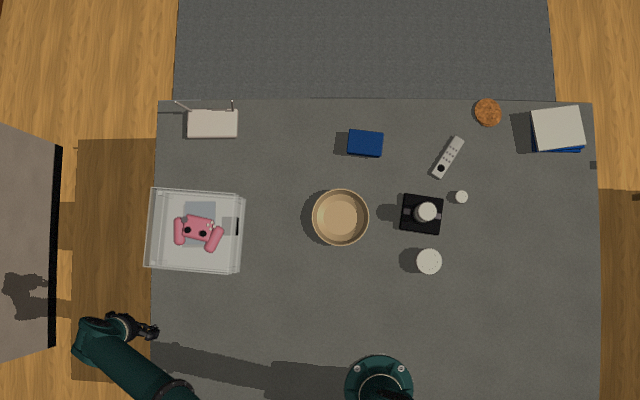

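The scene view shows the cap on the dock at about (216,232), a larger look-alike at (191,218), a small one at (180,296), and the bowl at (306,210). The top view agrees: cap at (427,211), bowl at (340,217), and the tiers on the left. The middle-sized cap is on the canister at about (0.561, -0.136), top z about 0.129. I'll raise the arm first, then move across.

>>> jog_arm --steps '[{"travel": [0, 0, -50], "delta_rot": [0, 0, 0], "fingers": 1}, {"travel": [0, 0, -100], "delta_rot": [0, 0, 0], "fingers": 1}, {"travel": [0, 0, -140], "delta_rot": [0, 0, 0], "fingers": 1}, {"travel": [-30, -35, -140], "delta_rot": [0, 0, 0], "fingers": 1}, {"travel": [-60, -70, -140], "delta_rot": [0, 0, 0], "fingers": 1}, {"travel": [-90, -105, -140], "delta_rot": [0, 0, 0], "fingers": 1}, {"travel": [-120, -140, -140], "delta_rot": [0, 0, 0], "fingers": 1}, {"travel": [-150, -175, -140], "delta_rot": [0, 0, 0], "fingers": 1}]'

```text
t: 1.6
tool_pos: [0.3215, 0.4693, 0.3489]
tool_rot: [0.0, 0.165, 0.986, 0.0]
force: [0.2, -0.2, 0.3]
opening: 1.004
finger_force: 0.0
```

>>> jog_arm --steps '[{"travel": [-30, -35, 0], "delta_rot": [0, 0, 0], "fingers": 1}, {"travel": [-60, -70, 0], "delta_rot": [0, 0, 0], "fingers": 1}, {"travel": [-90, -105, 0], "delta_rot": [0, 0, 0], "fingers": 1}, {"travel": [-120, -140, 0], "delta_rot": [0, 0, 0], "fingers": 1}, {"travel": [-150, -175, 0], "delta_rot": [0, 0, 0], "fingers": 1}, {"travel": [-180, -210, 0], "delta_rot": [0, 0, 0], "fingers": 1}, {"travel": [-210, -245, 0], "delta_rot": [0, 0, 0], "fingers": 1}, {"travel": [-240, -280, 0], "delta_rot": [0, 0, 0], "fingers": 1}]'

```text
t: 2.4
tool_pos: [0.4571, 0.1264, 0.3492]
tool_rot: [0.0, 0.165, 0.986, 0.0]
force: [1.3, -0.7, 0.4]
opening: 1.003
finger_force: 0.0
```

>>> jog_arm --steps '[{"travel": [-30, -35, 0], "delta_rot": [0, 0, 0.14], "fingers": 1}, {"travel": [-60, -70, 0], "delta_rot": [0, 0, 0.28], "fingers": 1}, {"travel": [-90, -105, 0], "delta_rot": [0, 0, 0.42], "fingers": 1}, {"travel": [-120, -140, 0], "delta_rot": [0, 0, 0.56], "fingers": 1}, {"travel": [-150, -175, 0], "delta_rot": [0, 0, 0.7], "fingers": 1}, {"travel": [-180, -210, 0], "delta_rot": [0, 0, 0.84], "fingers": 0.6}, {"travel": [-185, -215, 0], "delta_rot": [0, 0, 0.98], "fingers": 0.6}, {"travel": [-185, -215, 0], "delta_rot": [0, 0, 1.12], "fingers": 0.6}]'

```text
t: 3.2
tool_pos: [0.5618, -0.1385, 0.349]
tool_rot: [0.001, 0.668, 0.744, -0.0]
force: [0.1, 0.4, -0.2]
opening: 0.802
finger_force: 0.0
```

```bash
python3 - <<'E'
from h import *
import cell
s=get_state(); print(s['qpos'].round(3), s['tool_pos'].round(4),s['tool_rot'].round(3),s['force'].round(2),tips_ahead)
p,d=save('wrist','w1.png')
for t in('cap_top','cap','canister','dock'):
    for m in mark_of('wrist',t)[:3]: print(t,np.round(m['xyz'],4),round(m['conf'],2))
for m in silhouettes('wrist','cap')[:3]:
    P=world('wrist',d,m['mask'],s); zt=np.percentile(P[:,2],90)
    T=P[abs(P[:,2]-zt)<.006]; (c,r)=cv2.minEnclosingCircle(T[:,:2].astype(np.float32)); v,u=np.nonzero(m['mask'])
    print(m['conf'],len(P),zt,'circ',c,r,T.mean(0),(u.mean(),v.mean()))
E
```

```text
[-0.36   0.317  0.689  1.806 -0.223  1.096  0.516] [ 0.5618 -0.1385  0.349 ] [ 0.001  0.668  0.744 -0.   ] [ 0.08  0.44 -0.17] 0.017
cap_top [ 0.4102 -0.1534  0.0575] 0.87
cap_top [ 0.6156 -0.2612  0.0296] 0.64
cap_top [ 0.5609 -0.1359  0.1303] 0.62
cap [ 0.6171 -0.2646  0.0009] 0.68
cap [ 0.4109 -0.1499 -0.0039] 0.67
cap [ 0.561  -0.1333  0.0907] 0.66
canister [ 0.5651 -0.1375  0.0111] 0.48
dock [ 0.563  -0.1305  0.0006] 0.59
0.95 1336 0.12864094847813268 circ (0.5607620477676392, -0.13414302468299866) 0.028307054191827774 [ 0.56073209 -0.13337897  0.12761146] (np.float64(317.78257632166793), np.float64(165.85107967237528))
0.79 2087 0.05608345064889797 circ (0.4104658365249634, -0.14946137368679047) 0.0411524772644043 [ 0.41121908 -0.14939034  0.0549175 ] (np.float64(230.33667621776505), np.float64(156.90162368672398))
0.73 92 0.0675393714138361 circ (0.5573242902755737, -0.11583992838859558) 0.02106819488108158 [ 0.5550242  -0.11020988  0.06570633] (np.float64(315.7717391304348), np.float64(144.2173913043478))
```

View pics/w1.png

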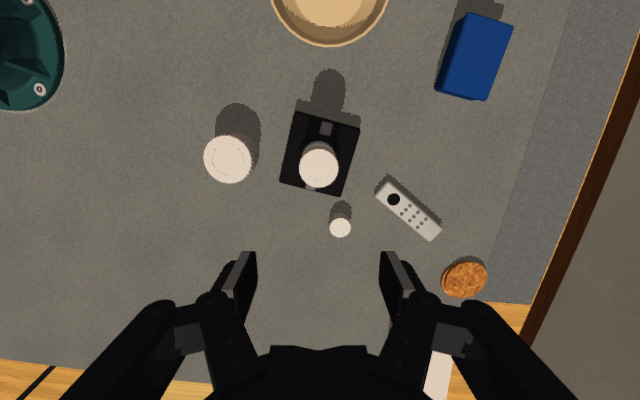

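The wrist view has the cap at (319,168), between the large cap (228,160) and the small one (340,228). Its measured radius of 28 mm and top height of 0.1286 both match. I'll descend partway and take a closer look.

>>> jog_arm --steps '[{"travel": [4, -0.5, 0], "delta_rot": [0, 0, 0], "fingers": 0.6}, {"travel": [4, -0.5, 40], "delta_rot": [0, 0, 0], "fingers": 0.6}, {"travel": [4, -0.5, 80], "delta_rot": [0, 0, 0], "fingers": 0.6}, {"travel": [4, -0.5, 120], "delta_rot": [0, 0, 0], "fingers": 0.6}, {"travel": [4, -0.5, 150], "delta_rot": [0, 0, 0], "fingers": 0.6}, {"travel": [4, -0.5, 150], "delta_rot": [0, 0, 0], "fingers": 0.6}]'

```text
t: 4.1
tool_pos: [0.5573, -0.1294, 0.195]
tool_rot: [-0.004, 0.663, 0.748, -0.002]
force: [-1.1, -0.3, -0.6]
opening: 0.798
finger_force: 0.0
```

```bash
python3 - <<'E'
from h import *
s=get_state(); print(s['qpos'].round(3), s['tool_pos'].round(4),s['tool_rot'].round(3),s['force'].round(2))
p,d=save('wrist','w2.png')
for t in('cap_top',):
    for m in mark_of('wrist',t)[:3]: print(t,np.round(m['xyz'],4),round(m['conf'],2))
for m in silhouettes('wrist','cap')[:3]:
    P=world('wrist',d,m['mask'],s); zt=np.percentile(P[:,2],90)
    T=P[abs(P[:,2]-zt)<.004]; (c,r)=cv2.minEnclosingCircle(T[:,:2].astype(np.float32)); v,u=np.nonzero(m['mask'])
    print(m['conf'],len(P),zt,'circ',c,r,T.mean(0),(u.mean(),v.mean()))
E
```

```text
[-0.277  0.479  0.591  1.983 -0.367  0.796  0.646] [ 0.5573 -0.1294  0.195 ] [-0.004  0.663  0.748 -0.002] [-1.08 -0.27 -0.61]
cap_top [ 0.6199 -0.2636  0.0262] 0.94
cap_top [ 0.4085 -0.1548  0.0589] 0.84
cap_top [ 0.5634 -0.1357  0.1306] 0.58
0.77 4635 0.055836010148572104 circ (0.41038769483566284, -0.1501678228378296) 0.041128598153591156 [ 0.41138217 -0.14946504  0.0549489 ] (np.float64(197.68724456872445), np.float64(184.40094644009466))
0.76 840 0.02803246110927651 circ (0.6161620020866394, -0.2634514570236206) 0.020792124792933464 [ 0.61606623 -0.26252774  0.02724445] (np.float64(349.3997627520759), np.float64(274.30486358244366))
0.6 3212 0.12854527530861562 circ (0.5610018372535706, -0.13441404700279236) 0.027984585613012314 [ 0.56077196 -0.13311296  0.12773713] (np.float64(322.44923936665634), np.float64(209.03011487115802))
```

View pics/w2.png

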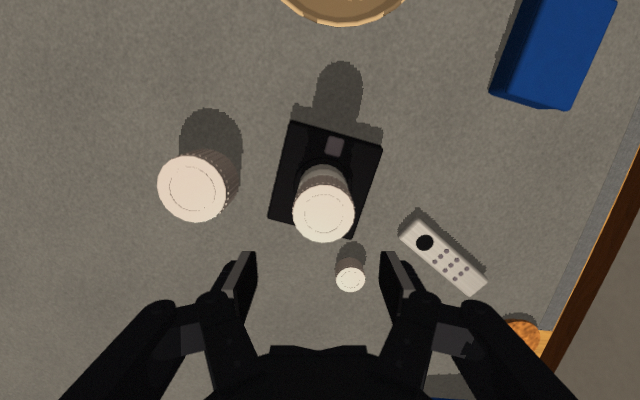

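The cap is at (324,212), centred at (0.561, -0.1344) with radius 28 mm, the same as before. I'll hold still to see whether the arm has settled.

>>> jog_arm --steps '[{"travel": [0, 0, 0], "delta_rot": [0, 0, 0], "fingers": 0.6}, {"travel": [0, 0, 0], "delta_rot": [0, 0, 0], "fingers": 0.6}]'

```text
t: 4.45
tool_pos: [0.5618, -0.1317, 0.2005]
tool_rot: [0.001, 0.664, 0.748, 0.001]
force: [1.1, -0.1, 0.0]
opening: 0.802
finger_force: 0.0
```

>>> jog_arm --steps '[{"travel": [-2, -0.5, 10], "delta_rot": [0, 0, 0], "fingers": 0.6}, {"travel": [-2, -0.5, 20], "delta_rot": [0, 0, 0], "fingers": 0.6}, {"travel": [-2, -0.5, 30], "delta_rot": [0, 0, 0], "fingers": 0.6}, {"travel": [-2, -0.5, 35], "delta_rot": [0, 0, 0], "fingers": 0.6}, {"travel": [-2, -0.5, 35], "delta_rot": [0, 0, 0], "fingers": 0.6}, {"travel": [-2, -0.5, 35], "delta_rot": [0, 0, 0], "fingers": 0.6}, {"travel": [-2, -0.5, 35], "delta_rot": [0, 0, 0], "fingers": 0.6}]'

```text
t: 5.15
tool_pos: [0.5607, -0.1336, 0.1639]
tool_rot: [0.0, 0.664, 0.748, 0.0]
force: [-0.9, 0.3, 0.1]
opening: 0.8
finger_force: 0.0
```

>>> jog_arm --steps '[{"travel": [0, 0, 0], "delta_rot": [0, 0, 0], "fingers": 0.6}, {"travel": [0, 0, 0], "delta_rot": [0, 0, 0], "fingers": 0.6}]'

```text
t: 5.35
tool_pos: [0.5606, -0.1334, 0.164]
tool_rot: [0.0, 0.664, 0.748, 0.0]
force: [-0.5, 0.5, -0.1]
opening: 0.802
finger_force: 0.0
```

>>> jog_arm --steps '[{"travel": [-1, 0, 12], "delta_rot": [0, 0, 0], "fingers": 0.6}, {"travel": [-1, 0, 24], "delta_rot": [0, 0, 0], "fingers": 0.6}, {"travel": [-1, 0, 36], "delta_rot": [0, 0, 0], "fingers": 0.6}, {"travel": [-1, 0, 44], "delta_rot": [0, 0, 0], "fingers": 0.6}, {"travel": [-1, 0, 46], "delta_rot": [0, 0, 0], "fingers": 0.6}, {"travel": [-1, 0, 46], "delta_rot": [0, 0, 0], "fingers": 0.6}, {"travel": [-1, 0, 46], "delta_rot": [0, 0, 0], "fingers": 0.6}]'

```text
t: 6.05
tool_pos: [0.5608, -0.1346, 0.1179]
tool_rot: [0.0, 0.664, 0.748, 0.0]
force: [0.2, -0.8, 0.6]
opening: 0.802
finger_force: 0.0
```

>>> jog_arm --steps '[{"travel": [0, 0, 0], "delta_rot": [0, 0, 0], "fingers": 0.45}, {"travel": [0, 0, 0], "delta_rot": [0, 0, 0], "fingers": 0.4}, {"travel": [0, 0, 0], "delta_rot": [0, 0, 0], "fingers": 0.37}, {"travel": [0, 0, 0], "delta_rot": [0, 0, 0], "fingers": 0.34}, {"travel": [0, 0, 0], "delta_rot": [0, 0, 0], "fingers": 0.34}]' --grip_force 20

```text
t: 6.55
tool_pos: [0.5605, -0.1344, 0.1178]
tool_rot: [0.0, 0.664, 0.748, 0.0]
force: [0.4, 0.1, -0.3]
opening: 0.672
finger_force: 0.0
```

>>> jog_arm --steps '[{"travel": [0, 0, 0], "delta_rot": [0, 0, 0], "fingers": 0.3}, {"travel": [0, 0, 0], "delta_rot": [0, 0, 0], "fingers": 0.2}, {"travel": [0, 0, 0], "delta_rot": [0, 0, 0], "fingers": 0.0}, {"travel": [0, 0, 0], "delta_rot": [0, 0, 0], "fingers": -0.5}, {"travel": [0, 0, 0], "delta_rot": [0, 0, 0], "fingers": -1}, {"travel": [0, 0, 0], "delta_rot": [0, 0, 0], "fingers": -1}]' --grip_force 20

```text
t: 7.15
tool_pos: [0.5604, -0.1344, 0.1177]
tool_rot: [-0.0, 0.664, 0.748, -0.0]
force: [0.0, 0.0, 0.6]
opening: 0.003
finger_force: 0.0
```

```bash
python3 - <<'E'
from h import *
for i in range(4):
    camera('wrist'); s=get_state(); print(s['t'],s['qpos'][6].round(3), s['tool_pos'].round(4),s['force'].round(2),s['moment'].round(2),s['finger_force'],s['opening'],tips_ahead)
E
```

```text
7.2 0.734 [ 0.5604 -0.1344  0.1177] [-0.6   0.51 -0.19] [-0.   -0.01 -0.04] 0.0 -0.0014371487780273544 0.017
7.25 0.734 [ 0.5605 -0.1344  0.1177] [-0.57  0.4   0.44] [ 0.02 -0.01  0.06] 0.0 0.0018256500175937867 0.017
7.3 0.734 [ 0.5605 -0.1344  0.1177] [ 0.11 -0.23  0.06] [ 0.04 -0.04 -0.06] 0.0 0.0018337814246605728 0.017
7.35 0.734 [ 0.5605 -0.1345  0.1177] [ 0.3 -0.6 -0.3] [-0.02 -0.05  0.03] 0.0 -0.0014629195569368922 0.017
```

The gripper shut on nothing, so I'll look at a picture.

```bash
python3 - <<'E'
from h import *
p,d=save('scene','s1.png'); w,_=camera('wrist')
c=cv2.resize(p[170:330,120:320],None,fx=3,fy=3,interpolation=2)
b=np.zeros((880,640,3),np.uint8)
o=np.zeros((480,600+0,3),np.uint8); o[:]=c
cv2.imwrite('pics/c1.png',np.hstack([o[::1,:400],cv2.resize(w,(400,250))[[*range(250)]+[249]*230]])[:,:,::-1])
for n in('scene','wrist'):
  for m in mark_of(n,'cap_top')[:4]: print(n,np.round(m['xyz'],4),round(m['conf'],2))
E
```

```text
scene [ 0.4099 -0.1545  0.0526] 0.93
scene [ 0.622  -0.2652  0.024 ] 0.85
scene [ 0.5585 -0.1379  0.1273] 0.64
wrist [ 0.4119 -0.1554  0.0561] 0.92
wrist [ 0.561  -0.1349  0.1308] 0.88
```

View pics/c1.png

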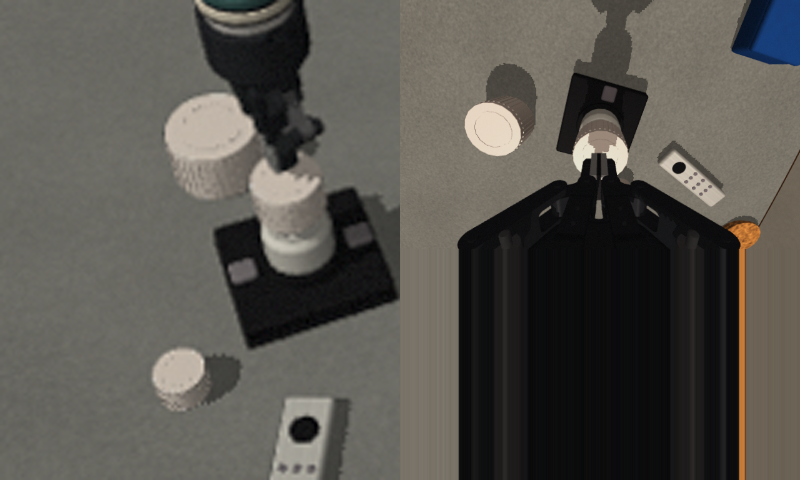

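The fingers shut just above the cap top, at about (600,160) in the wrist half, so the tips are higher than I assumed. I'll measure the fingertip height from the depth.

```bash
python3 - <<'E'
from h import *
s=get_state(); print(s['tool_pos'].round(4))
for n in('wrist','scene'):
    p,d=camera(n)
    f=np.full(d.shape,True); c=calibration(n)
    idx=np.argwhere(d>0); P=world(n,d,f,s)
    k=(np.hypot(P[:,0]-s['tool_pos'][0],P[:,1]-s['tool_pos'][1])<.03)
    col=p[idx[:,0],idx[:,1]].astype(int)
    dark=col.sum(1)<200
    q=k&dark&(P[:,2]>.1)
    print(n,q.sum(),np.percentile(P[q],[0,1,5,20,50],axis=0).round(4))
    q=k&~dark&(P[:,2]>.1); print('light',q.sum(),np.percentile(P[q],[1,50,99],axis=0).round(4))
    if n=='wrist': print(c['hand_eye'].round(4))
E
```

```text
[ 0.5605 -0.1344  0.1177]
wrist 19183 [[ 0.5306 -0.1474  0.1046]
 [ 0.5325 -0.1435  0.1506]
 [ 0.5351 -0.1372  0.1655]
 [ 0.5452 -0.1251  0.1914]
 [ 0.5592 -0.1207  0.2155]]
light 4778 [[ 0.5348 -0.1503  0.1018]
 [ 0.5598 -0.1223  0.1276]
 [ 0.5874 -0.1064  0.1776]]
[[-1.000e-03 -9.477e-01 -3.192e-01  8.320e-02]
 [ 1.000e+00 -7.000e-04 -1.100e-03 -5.000e-04]
 [ 9.000e-04 -3.192e-01  9.477e-01 -1.650e-01]
 [ 0.000e+00  0.000e+00  0.000e+00  1.000e+00]]
scene 897 [[ 0.534  -0.1641  0.1263]
 [ 0.5409 -0.1625  0.152 ]
 [ 0.5463 -0.1578  0.1821]
 [ 0.5552 -0.1494  0.2361]
 [ 0.5671 -0.1337  0.4871]]
light 1345 [[ 0.5322 -0.163   0.1027]
 [ 0.5638 -0.1384  0.4838]
 [ 0.5894 -0.1105  0.5503]]
```

```bash
python3 - <<'E'
from h import *
s=get_state(); p,d=camera('wrist')
w,x,y,z=s['tool_rot']; Rt=R.from_quat([x,y,z,w])
for u in (312,320,328):
  for v in range(225,330,7):
    m=np.zeros(d.shape,bool); m[v,u]=1; P=world('wrist',d,m,s)
    if len(P): print(u,v,p[v,u],P[0].round(4),'tool',(Rt.inv().apply(P[0]-s['tool_pos'])*1e3).round(1))
E
```

```text
312 225 [152 134 119] [ 0.5543 -0.1178  0.1286] tool [ 17.2  -4.2 -10.9]
312 232 [154 134 121] [ 0.5548 -0.1227  0.1279] tool [ 12.3  -4.2 -10.2]
312 239 [161 145 128] [ 0.5553 -0.1274  0.128 ] tool [  7.6  -4.2 -10.2]
312 246 [65 60 58] [ 0.5552 -0.1233  0.145 ] tool [ 11.7  -3.9 -27.3]
312 253 [67 62 59] [ 0.5554 -0.1229  0.1536] tool [ 12.   -3.7 -35.9]
312 260 [69 63 60] [ 0.5555 -0.1229  0.1606] tool [ 12.   -3.5 -42.9]
312 267 [67 62 59] [ 0.5557 -0.123   0.167 ] tool [ 11.9  -3.4 -49.3]
312 274 [65 61 58] [ 0.5558 -0.123   0.1729] tool [ 11.9  -3.3 -55.2]
312 281 [101  96  90] [ 0.5559 -0.1231  0.1782] tool [ 11.7  -3.2 -60.5]
312 288 [13 12 13] [ 0.5559 -0.122   0.1848] tool [ 12.9  -3.  -67.1]
312 295 [ 7  9 10] [ 0.5561 -0.1227  0.1884] tool [ 12.1  -3.  -70.7]
312 302 [10  9 11] [ 0.5565 -0.1272  0.1872] tool [  7.7  -3.  -69.4]
312 309 [14 13 13] [ 0.5569 -0.1307  0.1871] tool [  4.1  -3.1 -69.4]
312 316 [13 14 14] [ 0.5573 -0.1338  0.1877] tool [  1.   -3.1 -70. ]
312 323 [13 12 14] [ 0.5577 -0.1376  0.1876] tool [ -2.8  -3.1 -69.8]
320 225 [154 135 121] [ 0.5591 -0.1176
[... 1373 characters left out ...]
.7]
328 260 [66 63 59] [ 0.5634 -0.1216  0.1613] tool [ 12.4   4.4 -43.6]
328 267 [67 63 59] [ 0.5632 -0.1217  0.1677] tool [ 12.3   4.2 -50. ]
328 274 [69 63 61] [ 0.563  -0.1222  0.1728] tool [ 11.8   4.  -55.1]
328 281 [68 64 61] [ 0.5626 -0.121   0.1802] tool [ 13.1   3.8 -62.5]
328 288 [13 13 15] [ 0.5625 -0.121   0.1852] tool [ 13.1   3.6 -67.4]
328 295 [12 11 11] [ 0.5623 -0.1211  0.1896] tool [ 13.    3.4 -71.9]
328 302 [14 12 14] [ 0.5621 -0.1208  0.1943] tool [ 13.4   3.3 -76.6]
328 309 [13 15 15] [ 0.5622 -0.1218  0.197 ] tool [ 12.3   3.2 -79.3]
328 316 [7 7 9] [ 0.5617 -0.1195  0.2036] tool [ 14.7   3.  -85.8]
328 323 [ 8  8 10] [ 0.562  -0.1221  0.204 ] tool [ 12.    3.  -86.3]
```

```bash
python3 -c "
import cv2
a=cv2.imread('pics/s1.png')[150:290,170:310]
cv2.imwrite('pics/c2.png',cv2.resize(a,None,fx=4,fy=4,interpolation=2))"
```

```text
(no output)
```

View pics/c2.png

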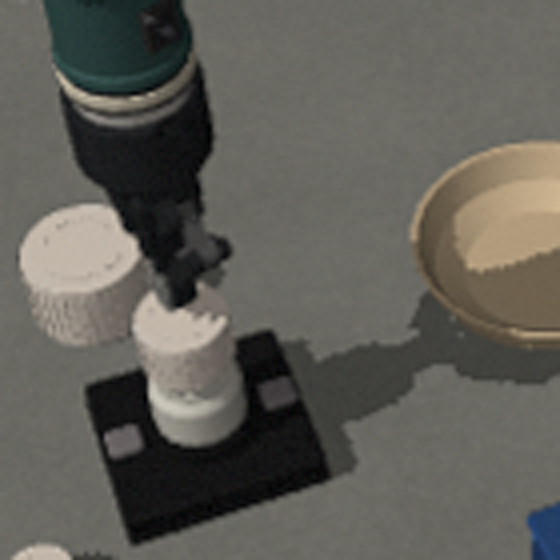

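The depth puts the real fingertips, shut, about 20 mm behind the TCP (tool z about -20), not 17 mm ahead of it. The crop agrees: the tips hover just over the cap top at about (178,300). I'll open and go down by that difference, watching the force.

>>> jog_arm --steps '[{"travel": [0, 0, 0], "delta_rot": [0, 0, 0], "fingers": 0.8}, {"travel": [0, 0, 0], "delta_rot": [0, 0, 0], "fingers": 0.8}, {"travel": [0, 0, 0], "delta_rot": [0, 0, 0], "fingers": 0.8}, {"travel": [0, 0, 0], "delta_rot": [0, 0, 0], "fingers": 0.8}, {"travel": [0, 0, 0], "delta_rot": [0, 0, 0], "fingers": 0.8}, {"travel": [0, 0, 0], "delta_rot": [0, 0, 0], "fingers": 0.8}, {"travel": [0, 0, 0], "delta_rot": [0, 0, 0], "fingers": 0.8}]'

```text
t: 8.4
tool_pos: [0.5605, -0.1344, 0.1177]
tool_rot: [0.0, 0.664, 0.748, 0.0]
force: [-0.1, -0.2, -1.2]
opening: 0.9
finger_force: 0.0
```

>>> jog_arm --steps '[{"travel": [0, 0, 8], "delta_rot": [0, 0, 0], "fingers": 0.8}, {"travel": [0, 0, 16], "delta_rot": [0, 0, 0], "fingers": 0.8}, {"travel": [0, 0, 24], "delta_rot": [0, 0, 0], "fingers": 0.8}, {"travel": [0, 0, 30], "delta_rot": [0, 0, 0], "fingers": 0.8}, {"travel": [0, 0, 30], "delta_rot": [0, 0, 0], "fingers": 0.8}, {"travel": [0, 0, 30], "delta_rot": [0, 0, 0], "fingers": 0.8}]'

```text
t: 9.0
tool_pos: [0.5603, -0.1345, 0.0874]
tool_rot: [-0.0, 0.664, 0.748, -0.0]
force: [-0.1, 0.1, 0.4]
opening: 0.904
finger_force: 0.0
```

>>> jog_arm --steps '[{"travel": [0, 0, 5], "delta_rot": [0, 0, 0], "fingers": 0.8}, {"travel": [0, 0, 10], "delta_rot": [0, 0, 0], "fingers": 0.8}, {"travel": [0, 0, 12], "delta_rot": [0, 0, 0], "fingers": 0.8}, {"travel": [0, 0, 12], "delta_rot": [0, 0, 0], "fingers": 0.6}, {"travel": [0, 0, 12], "delta_rot": [0, 0, 0], "fingers": 0.6}]'

```text
t: 9.5
tool_pos: [0.5605, -0.1344, 0.0757]
tool_rot: [0.0, 0.664, 0.748, 0.0]
force: [-0.8, 0.0, 0.3]
opening: 0.804
finger_force: 0.0
```

```bash
python3 - <<'E'
from h import *
s=get_state(); print(s['tool_pos'].round(4),s['force'].round(2))
p,d=save('wrist','w3.png'); 
w,x,y,z=s['tool_rot']; Rt=R.from_quat([x,y,z,w])
for u in (240,246,252,384,390,396):
  for v in range(240,275,4):
    m=np.zeros(d.shape,bool); m[v,u]=1; P=world('wrist',d,m,s)
    if len(P): print(u,v,p[v,u],P[0].round(4),'tool',(Rt.inv().apply(P[0]-s['tool_pos'])*1e3).round(1))
E
```

```text
[ 0.5605 -0.1344  0.0757] [-0.79  0.03  0.3 ]
240 240 [132 126 113] [ 0.4899 -0.1784  0.0005] tool [-35.3 -75.3  75.2]
240 244 [125 120 108] [ 0.4901 -0.1827  0.0005] tool [-39.5 -75.7  75.2]
240 248 [99 95 86] [ 0.4899 -0.1876 -0.0006] tool [-44.4 -76.5  76.3]
240 252 [59 54 52] [ 0.4955 -0.1791  0.0217] tool [-36.6 -69.8  54. ]
240 256 [70 65 62] [ 0.5188 -0.1274  0.1146] tool [ 12.  -40.6 -39. ]
240 260 [69 64 60] [ 0.5198 -0.1273  0.1185] tool [ 11.9 -39.6 -42.8]
240 264 [69 64 60] [ 0.5208 -0.1273  0.1222] tool [ 11.8 -38.6 -46.5]
240 268 [68 64 59] [ 0.5219 -0.1267  0.1265] tool [ 12.3 -37.4 -50.8]
240 272 [57 52 50] [ 0.5225 -0.1275  0.1287] tool [ 11.4 -36.9 -53. ]
246 240 [27 23 25] [ 0.5011 -0.1651  0.0246] tool [-23.4 -62.6  51.1]
246 244 [30 28 27] [ 0.5012 -0.1692  0.0241] tool [-27.4 -63.1  51.6]
246 248 [31 28 27] [ 0.5016 -0.1724  0.0253] tool [-30.7 -63.1  50.4]
246 252 [70 66 61] [ 0.521  -0.1268  0.111 ] tool [ 12.3 -38.4 -35.3]
246 256 [67 64 59] [ 0.522  -0.1267  0.1152] tool [ 12.3 -37.3 -39.5]
246 260 [53 51 48] [ 0.5227 -0.1271  0.1182] tool [ 11.7 -36.6 -42.5
[... 1435 characters left out ...]
File "<stdin>", line 7, in <module>
  File "h.py", line 10, in world
    q=cv2.undistortPoints(pts,np.array(K),np.array([k1,0,0,0,0.]))[:,0]
      ~~~~~~~~~~~~~~~~~~~^^^^^^^^^^^^^^^^^^^^^^^^^^^^^^^^^^^^^^^^^
cv2.error: OpenCV(4.12.0) /io/opencv/modules/calib3d/src/undistort.dispatch.cpp:347: error: (-215:Assertion failed) CV_IS_MAT(_src) && CV_IS_MAT(_dst) && (_src->rows == 1 || _src->cols == 1) && (_dst->rows == 1 || _dst->cols == 1) && _src->cols + _src->rows - 1 == _dst->rows + _dst->cols - 1 && (CV_MAT_TYPE(_src->type) == CV_32FC2 || CV_MAT_TYPE(_src->type) == CV_64FC2) && (CV_MAT_TYPE(_dst->type) == CV_32FC2 || CV_MAT_TYPE(_dst->type) == CV_64FC2) in function 'cvUndistortPointsInternal'
```

View pics/w3.png

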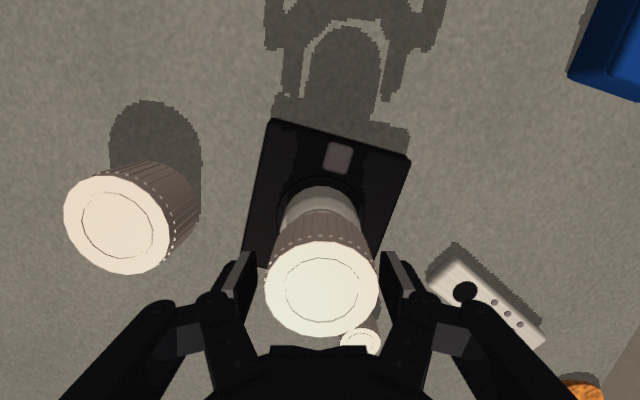

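The pads now flank the cap: cap at (321,288), fingers at (240,270) and (395,270), tips at z about 0.108. I'll go 6 mm lower, shift about 1 mm to centre, and close gently.

>>> jog_arm --steps '[{"travel": [0, 1, 3], "delta_rot": [0, 0, 0], "fingers": 0.6}, {"travel": [0, 1, 6], "delta_rot": [0, 0, 0], "fingers": 0.5}, {"travel": [0, 1, 6], "delta_rot": [0, 0, 0], "fingers": 0.4}, {"travel": [0, 1, 6], "delta_rot": [0, 0, 0], "fingers": 0.34}, {"travel": [0, 1, 6], "delta_rot": [0, 0, 0], "fingers": 0.3}, {"travel": [0, 1, 6], "delta_rot": [0, 0, 0], "fingers": 0.28}, {"travel": [0, 1, 6], "delta_rot": [0, 0, 0], "fingers": 0.28}]' --grip_force 20

```text
t: 10.25
tool_pos: [0.5619, -0.1343, 0.0699]
tool_rot: [0.0, 0.664, 0.748, 0.0]
force: [1.2, 1.3, 2.0]
opening: 0.652
finger_force: 21.1
```

>>> jog_arm --steps '[{"travel": [0, 0, 0], "delta_rot": [0, 0, 0], "fingers": 0}, {"travel": [0, 0, 0], "delta_rot": [0, 0, 0], "fingers": 0}, {"travel": [0, 0, 0], "delta_rot": [0, 0, 0], "fingers": 0}]' --grip_force 20

```text
t: 10.55
tool_pos: [0.5618, -0.1343, 0.0699]
tool_rot: [0.0, 0.664, 0.748, 0.0]
force: [1.5, 1.0, 1.9]
opening: 0.66
finger_force: 21.2
```

Gripped, with 56 mm between the pads. I'll firm the grip and push down in small steps.

>>> jog_arm --steps '[{"travel": [0, 0, 0], "delta_rot": [0, 0, 0], "fingers": -0.5}, {"travel": [0, 0, 0], "delta_rot": [0, 0, 0], "fingers": -0.5}, {"travel": [0, 0, 1], "delta_rot": [0, 0, 0], "fingers": -0.5}, {"travel": [0, 0, 2], "delta_rot": [0, 0, 0], "fingers": -0.5}, {"travel": [0, 0, 2], "delta_rot": [0, 0, 0], "fingers": -0.5}]' --grip_force 60

```text
t: 11.05
tool_pos: [0.5618, -0.1343, 0.0677]
tool_rot: [0.0, 0.664, 0.748, 0.0]
force: [1.7, 0.4, 3.6]
opening: 0.647
finger_force: 62.7
```

>>> jog_arm --steps '[{"travel": [0, 0, 0.5], "delta_rot": [0, 0, 0], "fingers": -0.5}, {"travel": [0, 0, 1], "delta_rot": [0, 0, 0], "fingers": -0.5}, {"travel": [0, 0, 1.5], "delta_rot": [0, 0, 0], "fingers": -0.5}, {"travel": [0, 0, 1.5], "delta_rot": [0, 0, 0], "fingers": -0.5}]'

```text
t: 11.45
tool_pos: [0.5618, -0.1343, 0.0663]
tool_rot: [0.0, 0.664, 0.748, 0.0]
force: [1.8, 0.3, 3.1]
opening: 0.641
finger_force: 62.7
```

>>> jog_arm --steps '[{"travel": [0, 0, 0.5], "delta_rot": [0, 0, 0], "fingers": -0.5}, {"travel": [0, 0, 1], "delta_rot": [0, 0, 0], "fingers": -0.5}, {"travel": [0, 0, 1], "delta_rot": [0, 0, 0], "fingers": -0.5}]'

```text
t: 11.75
tool_pos: [0.5618, -0.1343, 0.0657]
tool_rot: [0.0, 0.664, 0.748, 0.0]
force: [1.6, 1.6, 6.4]
opening: 0.646
finger_force: 63.1
```

>>> jog_arm --steps '[{"travel": [0, 0, 0.5], "delta_rot": [0, 0, 0], "fingers": -0.5}, {"travel": [0, 0, 1], "delta_rot": [0, 0, 0], "fingers": -0.5}, {"travel": [0, 0, 1], "delta_rot": [0, 0, 0], "fingers": -0.5}]'

```text
t: 12.05
tool_pos: [0.5618, -0.1343, 0.0655]
tool_rot: [0.0, 0.664, 0.748, 0.001]
force: [-0.5, 2.2, 13.3]
opening: 0.646
finger_force: 63.7
```

It's on the stop at 13 N, 4.4 mm down. Now the anticlockwise turn, which is negative about tool z, checking halfway.

>>> jog_arm --steps '[{"travel": [0, 0, 0], "delta_rot": [0, 0, -0.08], "fingers": -0.5}, {"travel": [0, 0, 0], "delta_rot": [0, 0, -0.16], "fingers": -0.5}, {"travel": [0, 0, 0], "delta_rot": [0, 0, -0.24], "fingers": -0.5}, {"travel": [0, 0, 0], "delta_rot": [0, 0, -0.32], "fingers": -0.5}, {"travel": [0, 0, 0], "delta_rot": [0, 0, -0.32], "fingers": -0.5}]'

```text
t: 12.55
tool_pos: [0.5614, -0.1346, 0.0655]
tool_rot: [0.0, 0.536, 0.844, 0.0]
force: [-1.3, 0.9, 13.4]
opening: 0.64
finger_force: 63.6
```

```bash
python3 - <<'E'
from h import *
for i in range(2):
    camera('wrist'); s=get_state(); print(s['t'],s['qpos'].round(3), s['tool_pos'].round(4),s['force'].round(2),s['moment'].round(2),s['tool_rot'].round(3))
E
```

```text
12.6 [-0.089  0.638  0.349  2.053 -0.425  0.518  1.009] [ 0.5614 -0.1346  0.0655] [-0.59  1.41 13.3 ] [0.28 0.15 0.01] [-0.     0.536  0.844  0.   ]
12.65 [-0.09   0.638  0.349  2.053 -0.425  0.518  1.008] [ 0.5614 -0.1346  0.0655] [-0.74  1.74 13.31] [0.29 0.09 0.01] [0.    0.536 0.844 0.   ]
```

>>> jog_arm --steps '[{"travel": [0, 0, 0], "delta_rot": [0, 0, -0.08], "fingers": -0.5}, {"travel": [0, 0, 0], "delta_rot": [0, 0, -0.16], "fingers": -0.5}, {"travel": [0, 0, 0], "delta_rot": [0, 0, -0.24], "fingers": -0.5}, {"travel": [0, 0, 0], "delta_rot": [0, 0, -0.32], "fingers": -0.5}, {"travel": [0, 0, 0], "delta_rot": [0, 0, -0.4], "fingers": -0.5}, {"travel": [0, 0, 0], "delta_rot": [0, 0, -0.45], "fingers": -0.5}, {"travel": [0, 0, 0], "delta_rot": [0, 0, -0.45], "fingers": -0.5}]'

```text
t: 13.35
tool_pos: [0.561, -0.1351, 0.0655]
tool_rot: [-0.0, 0.334, 0.942, 0.0]
force: [-1.8, 0.0, 13.4]
opening: 0.649
finger_force: 63.6
```

>>> jog_arm --steps '[{"travel": [0, 0, 0], "delta_rot": [0, 0, -0.08], "fingers": -0.5}, {"travel": [0, 0, 0], "delta_rot": [0, 0, -0.16], "fingers": -0.5}, {"travel": [0, 0, 0], "delta_rot": [0, 0, -0.24], "fingers": -0.5}, {"travel": [0, 0, 0], "delta_rot": [0, 0, -0.32], "fingers": -0.5}, {"travel": [0, 0, 0], "delta_rot": [0, 0, -0.4], "fingers": -0.5}, {"travel": [0, 0, 0], "delta_rot": [0, 0, -0.46], "fingers": -0.5}, {"travel": [0, 0, 0], "delta_rot": [0, 0, -0.46], "fingers": -0.5}]'

```text
t: 14.05
tool_pos: [0.5608, -0.1358, 0.0655]
tool_rot: [-0.0, 0.111, 0.994, -0.0]
force: [-2.0, -0.8, 13.3]
opening: 0.646
finger_force: 63.6
```

It has turned 70 degrees. Letting up gently.

>>> jog_arm --steps '[{"travel": [0, 0, -1], "delta_rot": [0, 0, 0], "fingers": -0.5}, {"travel": [0, 0, -2.5], "delta_rot": [0, 0, 0], "fingers": -0.5}, {"travel": [0, 0, -4], "delta_rot": [0, 0, 0], "fingers": -0.5}, {"travel": [0, 0, -5.5], "delta_rot": [0, 0, 0], "fingers": -0.5}, {"travel": [0, 0, -5.5], "delta_rot": [0, 0, 0], "fingers": -0.5}]'

```text
t: 14.55
tool_pos: [0.5607, -0.1344, 0.0695]
tool_rot: [-0.001, 0.111, 0.994, -0.0]
force: [-0.8, -1.2, 2.3]
opening: 0.643
finger_force: 62.7
```

>>> jog_arm --steps '[{"travel": [0, 0, -0.7], "delta_rot": [0, 0, 0], "fingers": -0.5}, {"travel": [0, 0, -1.5], "delta_rot": [0, 0, 0], "fingers": -0.5}, {"travel": [0, 0, -1.5], "delta_rot": [0, 0, 0], "fingers": -0.5}]'

```text
t: 14.85
tool_pos: [0.5608, -0.134, 0.071]
tool_rot: [-0.001, 0.111, 0.994, 0.0]
force: [-1.2, -1.7, 1.7]
opening: 0.644
finger_force: 62.7
```

>>> jog_arm --steps '[{"travel": [0, 0, -0.7], "delta_rot": [0, 0, 0], "fingers": -0.5}, {"travel": [0, 0, -1.5], "delta_rot": [0, 0, 0], "fingers": -0.5}, {"travel": [0, 0, -1.5], "delta_rot": [0, 0, 0], "fingers": -0.5}]'

```text
t: 15.15
tool_pos: [0.561, -0.1339, 0.0726]
tool_rot: [-0.0, 0.111, 0.994, 0.0]
force: [-1.0, -0.8, 1.6]
opening: 0.639
finger_force: 62.8
```

>>> jog_arm --steps '[{"travel": [0, 0, -1], "delta_rot": [0, 0, 0], "fingers": -0.5}, {"travel": [0, 0, -2], "delta_rot": [0, 0, 0], "fingers": -0.5}, {"travel": [0, 0, -2], "delta_rot": [0, 0, 0], "fingers": -0.5}]'

```text
t: 15.45
tool_pos: [0.5613, -0.1339, 0.0747]
tool_rot: [-0.0, 0.111, 0.994, 0.0]
force: [-0.8, -0.3, 1.6]
opening: 0.642
finger_force: 63.0
```

It's past the locked height with no pull, so the cap is free. I'll lift straight up, then locate the bowl more closely.

>>> jog_arm --steps '[{"travel": [0, 0, -6], "delta_rot": [0, 0, 0], "fingers": -0.5}, {"travel": [0, 0, -14], "delta_rot": [0, 0, 0], "fingers": -0.5}, {"travel": [0, 0, -26], "delta_rot": [0, 0, 0], "fingers": -0.5}, {"travel": [0, 0, -40], "delta_rot": [0, 0, 0], "fingers": -0.5}, {"travel": [0, 0, -60], "delta_rot": [0, 0, 0], "fingers": -0.5}, {"travel": [0, 0, -80], "delta_rot": [0, 0, 0], "fingers": -0.5}, {"travel": [0, 0, -90], "delta_rot": [0, 0, 0], "fingers": -0.5}, {"travel": [0, 0, -90], "delta_rot": [0, 0, 0], "fingers": -0.5}]'

```text
t: 16.25
tool_pos: [0.563, -0.1346, 0.167]
tool_rot: [0.002, 0.111, 0.994, -0.0]
force: [0.6, 0.3, -0.7]
opening: 0.641
finger_force: 63.2
```

```bash
python3 - <<'E'
from h import *
s=get_state(); print(s['qpos'].round(3),s['tool_pos'].round(4),s['force'].round(2))
p,d=save('scene','s2.png')
for m in mark_of('scene','cap_top')[:4]+mark_of('scene','bowl')[:2]: print(np.round(m['xyz'],4),round(m['conf'],2))
for n in('top','scene'):
    if n=='top': p,d=camera('top')
    m=silhouettes(n,'bowl')[0]
    P=world(n,d,m['mask']); rim=P[P[:,2]>.034]; c,r=cv2.minEnclosingCircle(rim[:,:2].astype(np.float32)); print(n,m['conf'],c,r,P[:,2].max(),np.percentile(P[:,2],10))
E
```

```text
[ 0.052  0.463  0.142  1.987 -0.099  0.694  1.604] [ 0.563  -0.1346  0.167 ] [ 0.62  0.3  -0.66]
[ 0.6185 -0.2648  0.0242] 0.88
[ 0.41   -0.1555  0.0522] 0.8
[ 0.5587 -0.1371  0.223 ] 0.56
[ 0.751  -0.2302  0.0011] 0.27
[5.500e-01 1.295e-01 3.000e-04] 0.82
top 0.74 (0.5495231747627258, 0.12563952803611755) 0.09100361168384552 0.05347409812384707 0.002198211526895699
scene 0.65 (0.0, 0.0) 0.0 -0.15148992185521026 -0.266164456526864
```

The cap has come off: its top is at about 0.223 with the TCP at 0.167. The bowl is at (0.5495, 0.126) with radius 91 mm, as specified. Moving over.

>>> jog_arm --steps '[{"travel": [9, 31, 0], "delta_rot": [0, 0, 0], "fingers": -0.5}, {"travel": [19, 69, 0], "delta_rot": [0, 0, 0], "fingers": -0.5}, {"travel": [30, 107, 0], "delta_rot": [0, 0, 0], "fingers": -0.5}, {"travel": [41, 145, 0], "delta_rot": [0, 0, 0], "fingers": -0.5}, {"travel": [51, 183, 0], "delta_rot": [0, 0, 0], "fingers": -0.5}, {"travel": [61, 220, 0], "delta_rot": [0, 0, 0], "fingers": -0.5}, {"travel": [70, 251, 0], "delta_rot": [0, 0, 0], "fingers": -0.5}, {"travel": [70, 251, 0], "delta_rot": [0, 0, 0], "fingers": -0.5}]'

```text
t: 17.35
tool_pos: [0.5475, 0.1329, 0.1639]
tool_rot: [-0.001, 0.106, 0.994, 0.002]
force: [0.2, 0.8, -1.0]
opening: 0.643
finger_force: 63.3
```

>>> jog_arm --steps '[{"travel": [0, 0, 25], "delta_rot": [0, 0, 0], "fingers": -0.5}, {"travel": [0, 0, 55], "delta_rot": [0, 0, 0], "fingers": -0.5}, {"travel": [0, 0, 85], "delta_rot": [0, 0, 0], "fingers": -0.5}, {"travel": [0, 0, 110], "delta_rot": [0, 0, 0], "fingers": -0.5}, {"travel": [0, 0, 130], "delta_rot": [0, 0, 0], "fingers": -0.5}, {"travel": [0, 0, 135], "delta_rot": [0, 0, 0], "fingers": -0.5}, {"travel": [0, 0, 135], "delta_rot": [0, 0, 0], "fingers": -0.5}, {"travel": [0, 0, 135], "delta_rot": [0, 0, 0], "fingers": -0.5}]'

```text
t: 18.15
tool_pos: [0.549, 0.1256, 0.0303]
tool_rot: [0.001, 0.111, 0.994, 0.0]
force: [-0.3, 0.1, 1.0]
opening: 0.644
finger_force: 63.4
```

```bash
python3 - <<'E'
from h import *
s=get_state(); print(s['qpos'].round(3),s['tool_pos'].round(4),s['force'].round(2))
p,d=save('scene','s3.png')
cv2.imwrite('pics/c3.png',cv2.resize(p[130:270,220:380],None,fx=4,fy=4)[:,:,::-1])
for m in mark_of('scene','cap_top')[:4]: print(np.round(m['xyz'],4),round(m['conf'],2))
E
```

```text
[-0.366  0.657  0.085  2.089 -0.133  0.399  1.171] [0.549  0.1256 0.0303] [-0.29  0.13  0.95]
[0.5489 0.1235 0.0855] 0.87
[ 0.4111 -0.1542  0.0527] 0.85
[ 0.6167 -0.2664  0.0258] 0.64
[ 5.479e-01  1.279e-01 -1.000e-04] 0.2
```

View pics/c3.png

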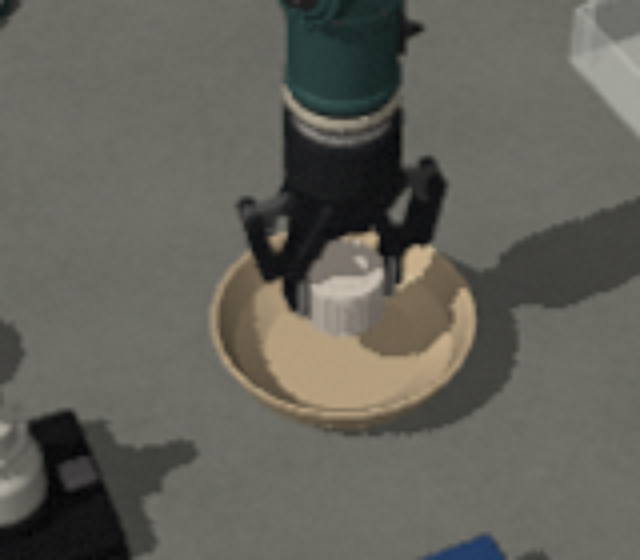

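The cap is upright in the grip at about (345,300), over the bowl's centre. I'll lower it, then find the floor by touch.

>>> jog_arm --steps '[{"travel": [0, 0, 12], "delta_rot": [0, 0, 0], "fingers": -0.5}, {"travel": [0, 0, 24], "delta_rot": [0, 0, 0], "fingers": -0.5}, {"travel": [0, 0, 32], "delta_rot": [0, 0, 0], "fingers": -0.5}, {"travel": [0, 0, 37], "delta_rot": [0, 0, 0], "fingers": -0.5}, {"travel": [0, 0, 39], "delta_rot": [0, 0, 0], "fingers": -0.5}, {"travel": [0, 0, 39], "delta_rot": [0, 0, 0], "fingers": -0.5}, {"travel": [0, 0, 39], "delta_rot": [0, 0, 0], "fingers": -0.5}]'

```text
t: 18.95
tool_pos: [0.5486, 0.126, -0.0092]
tool_rot: [0.0, 0.111, 0.994, 0.0]
force: [-1.2, 0.2, -0.4]
opening: 0.645
finger_force: 63.4
```

>>> jog_arm --steps '[{"travel": [0, 0, 0.5], "delta_rot": [0, 0, 0], "fingers": -0.5}, {"travel": [0, 0, 1], "delta_rot": [0, 0, 0], "fingers": -0.5}, {"travel": [0, 0, 1.5], "delta_rot": [0, 0, 0], "fingers": -0.5}, {"travel": [0, 0, 1.5], "delta_rot": [0, 0, 0], "fingers": -0.5}]'

```text
t: 19.35
tool_pos: [0.5484, 0.126, -0.0107]
tool_rot: [0.0, 0.111, 0.994, 0.0]
force: [-0.5, -0.8, -0.1]
opening: 0.643
finger_force: 63.4
```

>>> jog_arm --steps '[{"travel": [0, 0, 0.5], "delta_rot": [0, 0, 0], "fingers": -0.5}, {"travel": [0, 0, 1], "delta_rot": [0, 0, 0], "fingers": -0.5}, {"travel": [0, 0, 1.5], "delta_rot": [0, 0, 0], "fingers": -0.5}, {"travel": [0, 0, 1.5], "delta_rot": [0, 0, 0], "fingers": -0.5}]'

```text
t: 19.75
tool_pos: [0.5483, 0.1259, -0.0124]
tool_rot: [-0.0, 0.111, 0.994, -0.0]
force: [0.3, 0.4, -1.2]
opening: 0.643
finger_force: 63.4
```

>>> jog_arm --steps '[{"travel": [0, 0, 0.5], "delta_rot": [0, 0, 0], "fingers": -0.5}, {"travel": [0, 0, 1], "delta_rot": [0, 0, 0], "fingers": -0.5}, {"travel": [0, 0, 1], "delta_rot": [0, 0, 0], "fingers": -0.5}, {"travel": [0, 0, 1], "delta_rot": [0, 0, 0], "fingers": -0.5}]'

```text
t: 20.15
tool_pos: [0.5484, 0.126, -0.0133]
tool_rot: [0.0, 0.111, 0.994, -0.0]
force: [-0.4, 0.4, -0.1]
opening: 0.648
finger_force: 63.4
```

>>> jog_arm --steps '[{"travel": [0, 0, 0.5], "delta_rot": [0, 0, 0], "fingers": -0.5}, {"travel": [0, 0, 1], "delta_rot": [0, 0, 0], "fingers": -0.5}, {"travel": [0, 0, 1], "delta_rot": [0, 0, 0], "fingers": -0.5}, {"travel": [0, 0, 1], "delta_rot": [0, 0, 0], "fingers": -0.5}]'

```text
t: 20.55
tool_pos: [0.5485, 0.126, -0.0139]
tool_rot: [0.0, 0.111, 0.994, 0.0]
force: [-1.3, 0.0, 5.4]
opening: 0.643
finger_force: 63.9
```

Touched down at 5 N. I'll release gently, opening only a little inside the bowl, then rise.

>>> jog_arm --steps '[{"travel": [0, 0, -0.5], "delta_rot": [0, 0, 0], "fingers": 0.3}, {"travel": [0, 0, -0.5], "delta_rot": [0, 0, 0], "fingers": 0.36}, {"travel": [0, 0, -0.5], "delta_rot": [0, 0, 0], "fingers": 0.45}, {"travel": [0, 0, -0.5], "delta_rot": [0, 0, 0], "fingers": 0.5}, {"travel": [0, 0, -0.5], "delta_rot": [0, 0, 0], "fingers": 0.55}, {"travel": [0, 0, -0.5], "delta_rot": [0, 0, 0], "fingers": 0.55}]' --grip_force 20

```text
t: 21.15
tool_pos: [0.5484, 0.126, -0.0139]
tool_rot: [-0.0, 0.111, 0.994, -0.0]
force: [-0.6, -0.4, 0.5]
opening: 0.776
finger_force: 0.0
```

>>> jog_arm --steps '[{"travel": [0, 0, -5], "delta_rot": [0, 0, 0], "fingers": 0.55}, {"travel": [0, 0, -15], "delta_rot": [0, 0, 0], "fingers": 0.55}, {"travel": [0, 0, -35], "delta_rot": [0, 0, 0], "fingers": 0.55}, {"travel": [0, 0, -70], "delta_rot": [0, 0, 0], "fingers": 0.55}, {"travel": [0, 0, -110], "delta_rot": [0, 0, 0], "fingers": 0.55}, {"travel": [0, 0, -150], "delta_rot": [0, 0, 0], "fingers": 0.55}, {"travel": [0, 0, -180], "delta_rot": [0, 0, 0], "fingers": 0.55}, {"travel": [0, 0, -180], "delta_rot": [0, 0, 0], "fingers": 0.55}]'

```text
t: 21.95
tool_pos: [0.5518, 0.1266, 0.1716]
tool_rot: [0.005, 0.111, 0.994, 0.002]
force: [1.5, -0.7, 0.5]
opening: 0.776
finger_force: 0.0
```

```bash
python3 - <<'E'
from h import *
s=get_state(); print(s['t'],s['tool_pos'].round(4),s['force'].round(2),s['opening'])
p,d=save('scene','s4.png')
for t in('cap_top','bowl'):
  for m in mark_of('scene',t)[:3]: print(t,np.round(m['xyz'],4),round(m['conf'],2))
E
```

```text
21.95 [0.5518 0.1266 0.1716] [ 1.55 -0.67  0.47] 0.7758473780706668
cap_top [0.545  0.1259 0.0442] 0.63
cap_top [ 0.6156 -0.267   0.0245] 0.61
cap_top [7.878e-01 4.830e-02 5.000e-04] 0.27
bowl [ 0.5496  0.1294 -0.0009] 0.66
bowl [0.4965 0.5716 0.0034] 0.62
bowl [ 0.5634 -0.1344  0.0118] 0.38
```

View pics/s4.png

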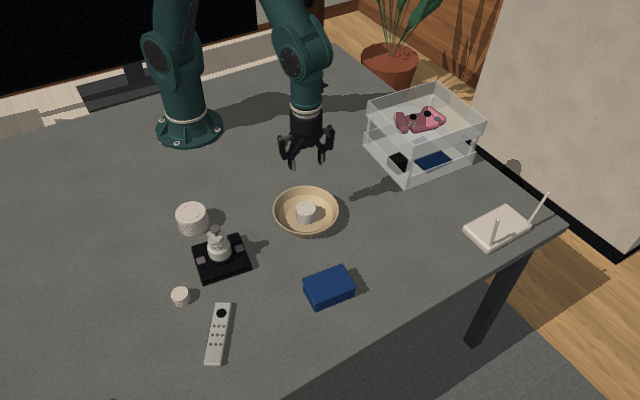

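The cap stands upright in the bowl at about (306,211), with its top at 0.044. The gripper is clear and the bystanders haven't moved. Handing in.

```bash
python3 -c "
from cell import *
print(close_job())"
```

```text
the job is handed in; nothing more can be done
None
```

The canister is open and its cap lies upright and released in the beige bowl, with nothing else visibly moved; the job is handed in at about 22 s of the 64 s, but no verdict was returned.

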